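Make up the pasta and grill table caddies

ROBOT

A 6-joint arm with a two-finger parallel gripper is mounted at the origin on a cart in front of the work surface, level with it; the furniture and walls round the work are solid. World frame = base frame: x ahead of the robot, y to its left, z up, the work surface at z = 0. Lengths are in m, angles in degrees, forces in N, time in s.
With the tool pointing down it reaches from about 0.3 to 0.75 m from the base axis. Payload 8.5 kg.
Tool frame: the origin (TCP) lies midway between the tips of the shut fingers; the grasp point (between the pads) lies 19 mm behind it; z points along the fingers, y is the line along which they close (so a half turn about z gives the same grasp; the last joint's range is limited). The gripper opens to 85 mm and grips with 20 to 120 N. Pads are 22 mm wide; open, the fingers measure 114 mm over their backs; the gripper's body (76 mm by 85 mm) begins 54 mm behind the grasp point. The pads swing forward as they close: fully open they stand 13 mm farther back than shut.
Start: joints at [52.981, 21.807, 74.336, -0, 83.858, -12.336], TCP at [0.23, 0.5, 0.231] pointing down, gripper open.
Joint ranges: [-178.18, 178.18], [-50.72, 133.34], [12.68, 142.11], [-81.47, 261.47], [9.98, 163.14], [-165.26, 165.26]. Speed limits (degrees/s): [136.94, 136.94, 180, 180, 180, 180].

INTERFACE

Orientations are given as a 3x3 rotation matrix whose columns are the frame's x, y, z axes.
In Python, from rig import monitor, optics, close_job, models gives the robot as it stands.
- The arm moves only by the tool step_arm, never from a script. Its arguments are lists of equal length, an entry for each row: "fingers": the closure, from -1 (fully open) to 1 (shut); "travel": the shift along the tool's x, y, z scaled (see below), a list of three; "twist": the turn about the tool's z scaled (see below). In form: {"fingers": [fingers, ...], "travel": [[tx, ty, tz], ...], "twist": [twist, ...]}. A call has 1 to 10 rows; each row shifts and turns the commanded pose from where the row before left it, along the tool's axes as they then stand; what a row does not reach is not made up. The controller multiplies each number of a shift by 100 mm and each number of a turn by pi rad. A row lasts 1/8 s, in which the tool goes at most 62.5 mm and 10.7 degrees, less where a joint would pass 70% of its speed; a pose out of reach is approached as far as the arm can. A call with a number of a shift or a turn outside -1 to 1 is refused whole. A call with a gripper value outside its range is refused whole. The fingers move at their own pace and stop on an object; "force" is the grip in N (left out, the last holds). Time passes only in rows, so rows that do not move let the fingers close. It gives the time, the measured TCP pose, the force, the opening and the grip force at its end, in the units of the state.
- monitor.observe(): the state, without advancing time (a new reading comes with each control period).
- optics.get_image(name): name is "scene" or "top" or "wrist"; returns (picture, depth): 400x640x3 uint8, blue, green, red; 400x640 float32, m along the optical axis (not along the pixel's ray), 0 where there is no reading.
- optics.get_calibration(name): a dict with "vertical_fov" (degrees; the focal length in pixels is half the picture's height over the tangent of half this angle, whatever the lens; pixels are square), "cx", "cy" (the principal point, pixels), "distortion" ([k1, k2, p1, p2, k3] as OpenCV has them; the pictures are not rectified), "world_from_camera" (4x4, takes a point from camera to world coordinates). Camera axes: x right, y up, looking along -z (the intrinsics and any distortion apply to the point x, -y, -z); pixel columns grow to the right and rows downward; lengths in m; the calibration is good to about 2 mm. A picture is of the moment at which its call begins: read the wrist's pose just before it. get_calibration takes no time and is no camera call; for the wrist camera it gives the pose at the moment of the call.
- close_job(): hands the job in; it is judged then, once.
Trained networks look in the newest picture that a camera, given by its name, has taken for a name from the list of things; names that differ only in an ending like _2 or _b are one class to them, and where a whole thing is asked for, a point or a joint stands for the part that bears it (a point fixed in the world has none). Each returns a list of dicts, best first, with "confidence" (0 to 1); they miss things now and then, are a little off and sometimes report something else, mostly with a low value. They report only what shows in the picture. A call takes as long as a camera call.
- models.trace(camera, query): "mask" (400x640 bool, what is visible of it) and "point" ([column, row] in pixels, amid what is visible of it).
- models.landmark_of(camera, query): "point" ([column, row] in pixels: a listed point, or the origin of a listed thing).
The state is a dict: "time_s": time; "q": joint angles; "qvel": joint speeds; "joint_efforts": joint torques, N m; "position": TCP position; "tool_rot": TCP orientation; "ft_force": force on the tool from outside, world axes, zero at the start; "wrist_torque": the same for the moment, N m; "grip_width": finger opening in m; "gripper_force": force on a finger pad.
Only numpy, scipy, OpenCV 4.12 (cv2) and the standard library are available. Lean on these libraries where they do the work, as an engineer would, in place of code of your own. Each camera call takes 0.05 s, during which the arm holds its last target. There are 200 camera calls.

TASK

Make up the two table caddies. The pale one is for the pasta table: stand the green-labelled herb tub in its wide middle compartment and the black pepper grinder in the free end compartment, beside the red-capped jar that is already in. The dark one is for the grill table: the mustard jar in the middle and the salt shaker and the toothpick cup in the ends, one each, either way round; set everything down gently and upright, and leave the red-capped jar, the pink salt grinder and the cream-lidded jar where they are.

Things in the scene. Friction and masses are not known exactly. Their poses are not given: they have to be found in the camera images.
- pale_caddy: low pale wood caddy, fixed, 244 (own y) x 100 (x), on the stove cover (top z = 50 mm). Origin: centre of underside. Sizes in mm. Floor top at 8 mm, walls and dividers 8 thick, tops at 34. In a row along y, each 84 across x: wide middle compartment 84 long at y = 0, narrow ends 64 long at y = +82 and -82. Steel-rod handles at y = +/-118, up to 63 mm. Red-capped jar is in its y = +82 end.
- dark_caddy: low dark brown wood caddy, fixed, 244 (own y) x 100 (x), on the stove cover (top z = 50 mm). Origin: centre of underside. Sizes in mm. Floor top at 8 mm, walls and dividers 8 thick, tops at 34. In a row along y, each 84 across x: wide middle compartment 84 long at y = 0, narrow ends 64 long at y = +82 and -82. Steel-rod handles at y = +/-118, up to 63 mm. Starts empty.
- herb_tub: round tub with a white lid, clear wall and green-and-white label, 58 mm diameter (55 mm where gripped), 92 mm tall, 0.12 kg. Stands on the stove cover (z = 50 mm); origin: centre of its underside, z up.
- pepper_grinder: square glass grinder of dark peppercorns with a black round top, 150 mm tall, 0.32 kg. Glass body 46 x 46 mm with faces square to its own x and y, up to 106 mm; neck and round black top 40 mm wide from 106 to 150 mm (the top does not turn). Goes in with faces parallel to the compartment walls. Stands on the stove cover (z = 50 mm); origin: centre of its underside, z up.
- mustard_jar: squat jar of yellow mustard with a green lid, 64 to 68 mm diameter (lid 63 mm), 84 mm tall, 0.25 kg. Too wide for a narrow compartment. Stands on the stove cover (z = 50 mm); origin: centre of its underside, z up.
- salt_shaker: salt shaker, white salt in clear glass under a grey cap, 90 mm tall, 0.1 kg; body 44 mm across up to about 70 mm, cap 34 mm across from there to the top. Stands on the stove cover (z = 50 mm); origin: centre of its underside, z up.
- toothpick_cup: round brown wooden cup, 44 mm diameter and 52 mm tall, with toothpicks standing out of it to 70 mm, 0.06 kg; grip the cup, not the picks. Stands on the stove cover (z = 50 mm); origin: centre of its underside, z up.
- red_jar: small spice jar with a red cap, 44 mm diameter, 108 mm tall, already standing in an end compartment of the pale caddy; stays there. Origin at the centre of its underside.
- pink_grinder: square glass grinder like the pepper grinder but filled with pink salt and with a purple label, 46 x 46 mm, 148 mm tall; not wanted, stays where it stands. Stands on the stove cover (z = 50 mm); origin: centre of its underside, z up.
- cream_jar: jar with a cream lid, caramel-coloured contents and a dark label, 62 mm diameter, 99 mm tall; not wanted, stays where it stands. Stands on the stove cover (z = 50 mm); origin: centre of its underside, z up.

How it is judged (in metres and radians):
At the end, for the whole second after the job is handed in: Each of the five stands in its own compartment (tub and mustard middle, others in ends), on the caddy floor (within 5 mm), upright within 7 degrees, released, at rest. Red-capped jar still in its compartment; pink grinder and cream-lidded jar within 30 mm of their start, upright (z of herb_tub in the frame of pale_caddy between 0.003 and 0.013 m and angle between each of herb_tub, pepper_grinder, mustard_jar, salt_shaker, toothpick_cup, red_jar, pink_grinder, cream_jar's own z axis and vertical below 0.12 rad and linear speed of each of herb_tub, pepper_grinder, mustard_jar, salt_shaker, toothpick_cup, red_jar below 0.02 m/s and angular speed of each of herb_tub, pepper_grinder, mustard_jar, salt_shaker, toothpick_cup, red_jar below 0.2 rad/s and x of herb_tub in the frame of pale_caddy between -0.02 and 0.02 m and y of herb_tub in the frame of pale_caddy between -0.02 and 0.02 m and z of pepper_grinder in the frame of pale_caddy between 0.003 and 0.013 m and x of pepper_grinder in the frame of pale_caddy between -0.026 and 0.026 m and y of pepper_grinder in the frame of pale_caddy between -0.098 and -0.066 m and z of mustard_jar in the frame of dark_caddy between 0.003 and 0.013 m and x of mustard_jar in the frame of dark_caddy between -0.016 and 0.016 m and y of mustard_jar in the frame of dark_caddy between -0.016 and 0.016 m and z of salt_shaker in the frame of dark_caddy between 0.003 and 0.013 m and z of toothpick_cup in the frame of dark_caddy between 0.003 and 0.013 m and (((x of salt_shaker in the frame of dark_caddy between -0.026 and 0.026 m and y of salt_shaker in the frame of dark_caddy between 0.066 and 0.098 m) and (x of toothpick_cup in the frame of dark_caddy between -0.026 and 0.026 m and y of toothpick_cup in the frame of dark_caddy between -0.098 and -0.066 m)) or ((x of salt_shaker in the frame of dark_caddy between -0.026 and 0.026 m and y of salt_shaker in the frame of dark_caddy between -0.098 and -0.066 m) and (x of toothpick_cup in the frame of dark_caddy between -0.026 and 0.026 m and y of toothpick_cup in the frame of dark_caddy between 0.066 and 0.098 m))) and z of red_jar in the frame of pale_caddy between 0.003 and 0.013 m and x of red_jar in the frame of pale_caddy between -0.026 and 0.026 m and y of red_jar in the frame of pale_caddy between 0.066 and 0.098 m and distance of each of pink_grinder, cream_jar from where it was at the start of the episode below 0.03 m); the robot touches nothing.
It fails at once if one of the five things knocked over (tilted more than 30 degrees) (angle between any of herb_tub, pepper_grinder, mustard_jar, salt_shaker, toothpick_cup's own z axis and vertical above 0.52 rad).
It fails at once if the red jar moved by more than 30 mm or tipped (distance of red_jar from where it was at the start of the episode above 0.03 m or angle between red_jar's own z axis and vertical above 0.35 rad).
It fails at once if the pink grinder moved by more than 30 mm or tipped (distance of pink_grinder from where it was at the start of the episode above 0.03 m or angle between pink_grinder's own z axis and vertical above 0.35 rad).
It fails at once if the cream jar moved by more than 30 mm or tipped (distance of cream_jar from where it was at the start of the episode above 0.03 m or angle between cream_jar's own z axis and vertical above 0.35 rad).
It fails at once if one of the five dropped into a caddy (falls in at over 0.6 m/s, about 20 mm of free fall) ((linear speed of herb_tub above 0.6 m/s and horizontal distance between herb_tub and pale_caddy below 0.13 m and z of herb_tub in the frame of pale_caddy below 0.035 m) or (linear speed of herb_tub above 0.6 m/s and horizontal distance between herb_tub and dark_caddy below 0.13 m and z of herb_tub in the frame of dark_caddy below 0.035 m) or (linear speed of pepper_grinder above 0.6 m/s and horizontal distance between pepper_grinder and pale_caddy below 0.13 m and z of pepper_grinder in the frame of pale_caddy below 0.035 m) or (linear speed of pepper_grinder above 0.6 m/s and horizontal distance between pepper_grinder and dark_caddy below 0.13 m and z of pepper_grinder in the frame of dark_caddy below 0.035 m) or (linear speed of mustard_jar above 0.6 m/s and horizontal distance between mustard_jar and pale_caddy below 0.13 m and z of mustard_jar in the frame of pale_caddy below 0.035 m) or (linear speed of mustard_jar above 0.6 m/s and horizontal distance between mustard_jar and dark_caddy below 0.13 m and z of mustard_jar in the frame of dark_caddy below 0.035 m) or (linear speed of salt_shaker above 0.6 m/s and horizontal distance between salt_shaker and pale_caddy below 0.13 m and z of salt_shaker in the frame of pale_caddy below 0.035 m) or (linear speed of salt_shaker above 0.6 m/s and horizontal distance between salt_shaker and dark_caddy below 0.13 m and z of salt_shaker in the frame of dark_caddy below 0.035 m) or (linear speed of toothpick_cup above 0.6 m/s and horizontal distance between toothpick_cup and pale_caddy below 0.13 m and z of toothpick_cup in the frame of pale_caddy below 0.035 m) or (linear speed of toothpick_cup above 0.6 m/s and horizontal distance between toothpick_cup and dark_caddy below 0.13 m and z of toothpick_cup in the frame of dark_caddy below 0.035 m)).
It also fails if it takes over 125 s, if anything falls off the work surface, if the arm or the gripper's body presses on something with over 40 N, if the wrist force passes 120 N, or if a joint passes its speed limit or range.

## Working session

There is one attempt and no reset: what is moved stays moved. The work goes in short steps, Python scripts to look and compute and a tool call to move; the robot and the scene stay as the last step left them, time stands still between calls to the robot, and variables do not carry over. Pictures are saved under pics/ and viewed, at most 14 in all, crops included, and the job is handed in when it is done.

Besides the shell and the picture viewer there is one more tool, called after "Emit:" as name([rows], argument=value, ...), one row to a line, values as JSON. step_arm: Moves the arm, as the interface text tells. Its arguments: {"type":"object","properties":{"fingers":{"type":"array","items":{"type":"number"}},"travel":{"type":"array","items":{"type":"array","items":{"type":"number"}}},"twist":{"type":"array","items":{"type":"number"}},"force":{"type":"number"}},"required":["fingers","travel","twist"]}

```bash
mkdir -p pics; ls; cat > h.py <<'E'
import numpy as np, cv2
from rig import monitor, optics, close_job, models
def K(c,img_h=400):
    f=img_h/2/np.tan(np.radians(c["vertical_fov"])/2)
    return np.array([[f,0,c["cx"]],[0,f,c["cy"]],[0,0,1.]])
def ray(c,uv):
    p=cv2.undistortPoints(np.array([[uv]],float),K(c),np.array(c["distortion"],float))[0,0]
    return np.array([p[0],-p[1],-1.])
def pix2world(c,uv,depth):
    T=np.array(c["world_from_camera"]); return T[:3,:3]@(ray(c,uv)*depth)+T[:3,3]
def at_z(c,uv,z):
    T=np.array(c["world_from_camera"]); d=T[:3,:3]@ray(c,uv); return T[:3,3]+d*(z-T[2,3])/d[2]
def cloud(c,depth,mask=None):
    m=depth>0
    if mask is not None: m&=mask
    v,u=np.nonzero(m)
    p=cv2.undistortPoints(np.stack([u,v],1)[:,None].astype(float),K(c),np.array(c["distortion"],float))[:,0]
    d=depth[v,u][:,None]; P=np.hstack([p[:,:1],-p[:,1:],-np.ones((len(p),1))])*d
    T=np.array(c["world_from_camera"]); return P@T[:3,:3].T+T[:3,3]
E
python3 - <<'E'
from h import *
s=monitor.observe(); print(s["time_s"],s["position"],s["grip_width"])
names=["pale_caddy","dark_caddy","herb_tub","pepper_grinder","mustard_jar","salt_shaker","toothpick_cup","red_jar","pink_grinder","cream_jar"]
for cam in ["scene","top"]:
    im,d=optics.get_image(cam); c=optics.get_calibration(cam)
    cv2.imwrite(f"pics/{cam}0.png",im); np.savez(f"{cam}0.npz",im=im,d=d)
    print(cam,c["vertical_fov"],c["distortion"],np.round(np.array(c["world_from_camera"])[:3],3).tolist())
    for n in names:
        r=models.trace(cam,n)
        for q in r[:2]:
            P=cloud(c,d,q["mask"]); 
            if len(P)==0: print(n,"nodepth");continue
            zt=np.percentile(P[:,2],97); T=P[P[:,2]>zt-.008]
            print(n,round(q["confidence"],2),np.round(q["point"]),q["mask"].sum(),"ztop",round(zt,3),"topmid",np.round((T[:,:2].min(0)+T[:,:2].max(0))/2,3),"ext",np.round(np.percentile(P,2,axis=0),3),np.round(np.percentile(P,98,axis=0),3))
E
```

```text
pics
0.0 [0.22948742 0.49948641 0.23070375] 0.08554059161152136
scene 50.98171656352931 [-0.06573627  0.          0.          0.          0.        ] [[0.845, 0.329, -0.423, 0.134], [-0.535, 0.497, -0.683, -0.632], [-0.014, 0.803, 0.596, 0.681]]
pale_caddy 0.58 [342. 287.] 5256 ztop 0.108 topmid [ 0.454 -0.151] ext [ 0.386 -0.276  0.055] [ 0.517 -0.03   0.109]
dark_caddy 0.84 [274. 196.] 3044 ztop 0.108 topmid [0.477 0.186] ext [0.428 0.064 0.053] [0.525 0.306 0.108]
dark_caddy 0.42 [382. 188.] 162 ztop 0.116 topmid [ 0.663 -0.021] ext [ 0.665 -0.014  0.079] [0.709 0.028 0.116]
herb_tub 0.64 [304. 160.] 669 ztop 0.142 topmid [0.608 0.233] ext [0.583 0.207 0.057] [0.629 0.255 0.142]
pepper_grinder 0.66 [429. 250.] 1831 ztop 0.199 topmid [ 0.607 -0.237] ext [ 0.584 -0.26   0.051] [ 0.681 -0.171  0.2  ]
mustard_jar 0.53 [352. 160.] 279 ztop 0.135 topmid [0.67  0.118] ext [0.672 0.113 0.049] [0.797 0.281 0.136]
mustard_jar 0.5 [305. 159.] 720 ztop 0.142 topmid [0.609 0.235] ext [0.583 0.207 0.053] [0.633 0.256 0.142]
salt_shaker 0.54 [354. 165.] 276 ztop 0.135 topmid [0.69 0.14] ext [0.6
[... 1304 characters left out ...]
15 0.054] [0.711 0.175 0.139]
salt_shaker 0.8 [384. 137.] 264 ztop 0.141 topmid [ 0.699 -0.149] ext [ 0.678 -0.166  0.081] [ 0.71  -0.131  0.141]
toothpick_cup 0.75 [323. 138.] 316 ztop 0.116 topmid [0.693 0.004] ext [ 0.667 -0.016  0.052] [0.712 0.026 0.117]
red_jar 0.8 [355. 225.] 340 ztop 0.17 topmid [ 0.474 -0.069] ext [ 0.452 -0.09   0.06 ] [ 0.494 -0.048  0.171]
red_jar 0.21 [225. 171.] 601 ztop 0.146 topmid [0.612 0.235] ext [0.585 0.207 0.069] [0.636 0.26  0.146]
pink_grinder 0.72 [293. 169.] 480 ztop 0.201 topmid [0.613 0.074] ext [0.587 0.049 0.07 ] [0.63  0.091 0.202]
cream_jar 0.82 [354. 169.] 575 ztop 0.154 topmid [ 0.615 -0.078] ext [ 0.587 -0.103  0.056] [ 0.639 -0.052  0.154]
```

View pics/top0.png

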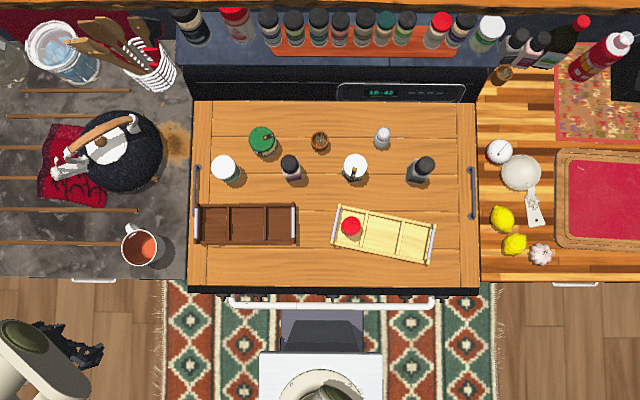

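View pics/scene0.png

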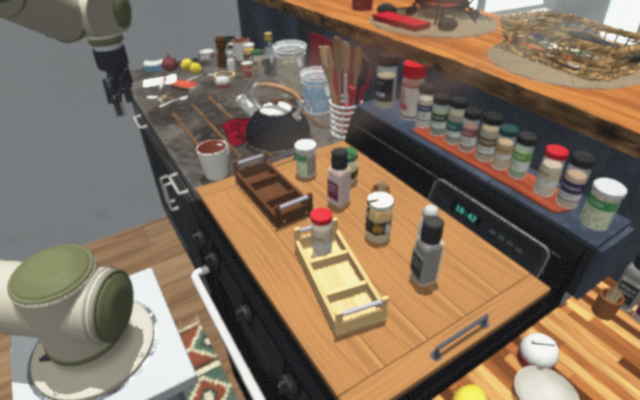

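```bash
python3 - <<'E'
from h import *
# height map from top cloud: caddies rim points, grinder orientation
for cam in ["top","scene"]:
    z=np.load(cam+"0.npz"); c=optics.get_calibration(cam); P=cloud(c,z["d"])
    sc=P[(P[:,0]>.3)&(P[:,0]<.75)&(abs(P[:,1])<.33)&(P[:,2]<.06)&(P[:,2]>.03)]
    print(cam,"cover z",np.round(np.percentile(sc[:,2],[10,50,90]),4), "xy ext",np.round(np.percentile(sc,[.5,99.5],axis=0),3).tolist())
    for n,(x0,x1,y0,y1) in dict(dark=(.40,.56,.02,.34),pale=(.36,.55,-.32,-.0)).items():
        for zn,(a,b) in dict(rim=(.074,.093),handle=(.1,.12)).items():
            R=P[(P[:,0]>x0)&(P[:,0]<x1)&(P[:,1]>y0)&(P[:,1]<y1)&(P[:,2]>a)&(P[:,2]<b)]
            if len(R)<5: continue
            r=cv2.minAreaRect(R[:,:2].astype(np.float32)*1000); print(n,zn,len(R),np.round(r[0],1),np.round(r[1],1),round(r[2],1),np.median(R[:,2]).round(4))
    for n,(x,y,h) in dict(pepper=(.609,-.236,.05),pink=(.61,.072,.05)).items():
        R=P[(abs(P[:,0]-x)<.045)&(abs(P[:,1]-y)<.045)&(P[:,2]>.07)]
        r=cv2.minAreaRect(R[:,:2].astype(np.float32)*1000); print(n,len(R),np.round(r[0],1),np.round(r[1],1),round(r[2],1))
        R=R[R[:,2]<.15]
        if len(R)>4:
            r=cv2.minAreaRect(R[:,:2].astype(np.float32)*1000); print(n,'body',len(R),np.round(r[0],1),np.round(r[1],1),round(r[2],1))
E
```

```text
top cover z [0.048  0.0511 0.056 ] xy ext [[0.329, -0.327, 0.045], [0.748, 0.326, 0.06]]
dark rim 1048 [496.5 194.3] [127.7 260.2] 0.5 0.0837
dark handle 328 [481.  187.4] [ 98.9 245.3] 0.9 0.1087
pale rim 962 [ 457.4 -151.5] [233.8 100.4] 79.0 0.0839
pale handle 316 [ 457.8 -150.1] [245.1  98.8] 79.0 0.1088
pepper 599 [ 609.3 -236.1] [45.5 44.1] 79.4
pepper body 199 [ 602.4 -225.6] [57.8 29.8] 35.5
pink 476 [610.7  73. ] [43.7 46. ] 13.2
pink body 132 [610.3  72.9] [42.7 46. ] 13.2
scene cover z [0.048  0.0499 0.055 ] xy ext [[0.324, -0.329, 0.038], [0.747, 0.322, 0.06]]
dark rim 1098 [494.6 193.2] [134.2 260.2] 0.9 0.0814
dark handle 308 [478.2 186.7] [ 98.9 248.1] 1.2 0.1063
pale rim 1982 [ 455.3 -149.4] [245.6 100.9] 78.5 0.0824
pale handle 604 [ 454.5 -149.6] [245.   99.7] 78.7 0.1078
pepper 1602 [ 608.2 -238. ] [44.5 46.9] 78.3
pepper body 912 [ 598.3 -244.1] [32.1 57. ] 39.9
pink 1068 [609.   72.5] [46.4 46.2] 14.4
pink body 663 [603.   63.2] [34.8 57.1] 57.3
```

The top view shows the back row of mustard (262,142), cup (320,141) and salt (382,137). The front row is herb tub (226,169), pink grinder (292,168), cream jar (354,168) and pepper (419,172). The dark caddy is at (246,224) and the pale one at (383,235), with the red jar at its left end. The scene view agrees with this. Next I'll write a planner helper.

```bash
cat >> h.py <<'E'
def yaw_of(R): # direction of tool y in world, mod 180
    R=np.array(R).reshape(3,3); return np.degrees(np.arctan2(R[1,1],R[0,1]))
def plan(target, ydir=None, s=None):
    """prints twist (units) and then the shift in tool axes (units of 100mm) after the twist"""
    s=s or monitor.observe(); R=np.array(s["tool_rot"]).reshape(3,3); p=np.array(s["position"])
    tw=0
    if ydir is not None:
        d=(ydir-yaw_of(R)+90)%180-90      # world-z turn wanted
        tw=-d if R[2,2]<0 else d; a=np.radians(tw)
        R=R@np.array([[np.cos(a),-np.sin(a),0],[np.sin(a),np.cos(a),0],[0,0,1]])
    print("t",round(s["time_s"],2),"pos",np.round(p,4),"ydir",round(yaw_of(s["tool_rot"]),1),"q6",np.round(s["q"][5],1),"w",round(s["grip_width"],4),
      "| twist total",round(tw/180,4),"shift",np.round(R.T@(np.array(target)-p)/.1,3))
E
python3 - <<'E'
from h import *
s=monitor.observe(); print(np.round(s["tool_rot"],3).tolist())
plan([.6095,.2345,.231],0)
E
```

```text
[[-0.909, 0.418, 0.0], [0.418, 0.909, -0.0], [-0.0, -0.0, -1.0]]
t 1.1 pos [0.2297 0.4997 0.2313] ydir 65.3 q6 -12.3 w 0.0852 | twist total 0.3629 shift [-2.652e+00  3.798e+00  3.000e-03]
```

Emit:
step_arm([
  [0,0,-0.1],
  [0,0,-0.1],
  [0,0,-0.1],
  [0,0,-0.1],
  [0,0,-0.1],
  [0,0,0],
  [0,0,0],
  [0,0,0],
], fingers=[-1,-1,-1,-1,-1,-1,-1,-1], twist=[0.053,0.053,0.053,0.053,0.053,0.053,0.053,0.053], force=40)

```text
time_s: 2.1
position: [0.2297, 0.4997, 0.2813]
tool_rot: [[0.196, 0.981, 0.0], [0.981, -0.196, -0.0], [-0.0, 0.0, -1.0]]
ft_force: [0.3, 0.5, -0.2]
grip_width: 0.0857
gripper_force: 0.0
```

```bash
python3 - <<'E'
from h import *
plan([.6095,.2345,.281],-11)
E
```

```text
t 2.1 pos [0.2297 0.4997 0.2813] ydir -11.3 q6 64.3 w 0.0857 | twist total -0.0018 shift [-1.879e+00  4.234e+00  3.000e-03]
```

Emit:
step_arm([
  [-0.19,0.42,0],
  [-0.19,0.42,0],
  [-0.19,0.42,0],
  [-0.19,0.42,0],
  [-0.19,0.42,0],
  [-0.19,0.42,0],
  [-0.19,0.42,0],
  [-0.19,0.42,0],
  [-0.19,0.42,0],
  [-0.17,0.45,0],
], fingers=[-1,-1,-1,-1,-1,-1,-1,-1,-1,-1], twist=[0,0,0,0,0,0,0,0,0,0])

```text
time_s: 3.35
position: [0.6101, 0.2334, 0.2814]
tool_rot: [[0.191, 0.982, 0.0], [0.982, -0.191, 0.0], [0.0, 0.0, -1.0]]
ft_force: [-0.0, -0.3, 0.3]
grip_width: 0.0854
gripper_force: 0.0
```

```bash
cat >> h.py <<'E'
def wfind(n,tag,z=None):
    s=monitor.observe(); c=optics.get_calibration("wrist"); im,d=optics.get_image("wrist")
    cv2.imwrite(f"pics/{tag}.png",im); np.savez(f"{tag}.npz",im=im,d=d)
    for q in models.trace("wrist",n)[:2]:
        P=cloud(c,d,q["mask"]); zt=np.percentile(P[:,2],95); T=P[P[:,2]>zt-.008]
        r=cv2.minEnclosingCircle(T[:,:2].astype(np.float32)*1000)
        print(n,round(q["confidence"],2),np.round(q["point"]),q["mask"].sum(),"ztop",round(zt,4),"topmid",np.round((np.percentile(T[:,:2],2,axis=0)+np.percentile(T[:,:2],98,axis=0))/2,4),"circ",np.round(r[0],1),round(r[1],1),"ext",np.round(np.percentile(P,2,axis=0),3),np.round(np.percentile(P,98,axis=0),3))
E
python3 - <<'E'
from h import *
plan([.6095,.2345,.281],-11)
wfind("herb_tub","w1"); print(np.round(np.array(optics.get_calibration("wrist")["world_from_camera"])[:3],3).tolist())
E
```

```text
t 3.35 pos [0.6101 0.2334 0.2814] ydir -11.0 q6 21.6 w 0.0854 | twist total -0.0 shift [ 0.009 -0.008  0.004]
herb_tub 0.84 [320. 173.] 3212 ztop 0.1437 topmid [0.6128 0.2365] circ [612.7 235.5] 29.4 ext [0.587 0.21  0.059] [0.639 0.263 0.144]
[[0.981, 0.186, 0.061, 0.628], [-0.195, 0.931, 0.308, 0.309], [0.0, -0.314, 0.949, 0.423]]
```

View pics/w1.png

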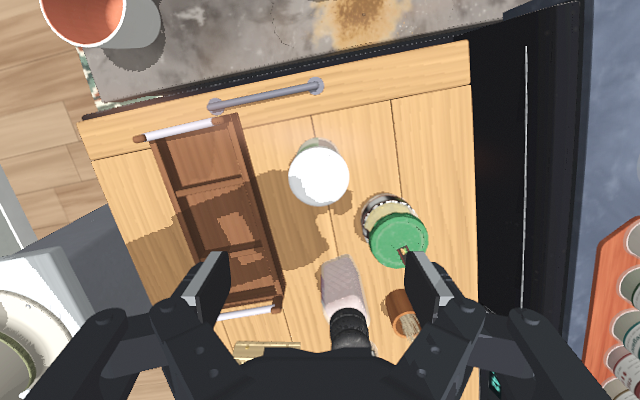

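The tub lid is at (318,177), midway between the open fingers, at about (0.612, 0.2355). Nothing blocks the descent.

Emit:
step_arm([
  [0.02,0.015,0.3],
  [0,0,0.3],
  [0,0,0.3],
  [0,0,0.3],
  [0,0,0.25],
  [0,0,0.2],
  [0,0,0.15],
  [0,0,0.1],
  [0,0,0.06],
  [0,0,0],
], fingers=[-1,-1,-1,-1,-1,-1,-1,-1,-1,-1], twist=[0,0,0,0,0,0,0,0,0,0])

```text
time_s: 4.7
position: [0.6109, 0.2362, 0.0853]
tool_rot: [[0.191, 0.982, -0.0], [0.982, -0.191, 0.0], [-0.0, -0.0, -1.0]]
ft_force: [-0.3, 0.2, 0.7]
grip_width: 0.0853
gripper_force: 0.0
```

Emit:
step_arm([
  [0,0,0],
  [0,0,0],
  [0,0,0],
  [0,0,0],
  [0,0,0],
  [0,0,0],
  [0,0,0],
  [0,0,0],
  [0,0,0],
  [0,0,0],
], fingers=[0.0,0.2,0.3,0.4,0.5,0.6,0.7,0.7,0.7,0.7], twist=[0,0,0,0,0,0,0,0,0,0], force=30)

```text
time_s: 5.95
position: [0.6112, 0.2362, 0.086]
tool_rot: [[0.191, 0.982, 0.001], [0.982, -0.191, 0.0], [0.001, 0.001, -1.0]]
ft_force: [1.0, -0.7, 4.9]
grip_width: 0.0546
gripper_force: 27.2
```

Emit:
step_arm([
  [0,0,-0.05],
  [0,0,-0.15],
  [0,0,-0.25],
  [0,0,-0.3],
  [0,0,-0.35],
  [0,0,-0.3],
  [0,0,-0.2],
  [-0.07,-0.35,0],
  [-0.1,-0.5,0],
  [-0.1,-0.5,0],
], fingers=[0.7,0.7,0.7,0.7,0.7,0.7,0.7,0.7,0.7,0.7], twist=[0,0,0,0,0,0,0,0,0,0])

```text
time_s: 7.2
position: [0.4715, 0.2352, 0.2459]
tool_rot: [[0.191, 0.982, 0.0], [0.982, -0.191, 0.0], [0.0, 0.0, -1.0]]
ft_force: [-0.1, 0.2, -0.7]
grip_width: 0.0543
gripper_force: 27.6
```

```bash
python3 - <<'E'
from h import *
plan([.456,-.150,.245],-11)
E
```

```text
t 7.2 pos [0.4715 0.2352 0.2459] ydir -11.0 q6 24.6 w 0.0543 | twist total -0.0001 shift [-3.811  0.583  0.009]
```

Emit:
step_arm([
  [-0.25,0.02,0],
  [-0.45,0.06,0],
  [-0.5,0.08,0],
  [-0.5,0.08,0],
  [-0.5,0.08,0],
  [-0.5,0.08,0],
  [-0.5,0.08,0],
  [-0.35,0.06,0],
  [-0.2,0.03,0],
  [-0.06,0.01,0],
], fingers=[0.7,0.7,0.7,0.7,0.7,0.7,0.7,0.7,0.7,0.7], twist=[0,0,0,0,0,0,0,0,0,0])

```text
time_s: 8.45
position: [0.4572, -0.1505, 0.2458]
tool_rot: [[0.192, 0.981, 0.0], [0.981, -0.192, -0.0], [-0.0, 0.0, -1.0]]
ft_force: [0.5, 0.6, -1.3]
grip_width: 0.0547
gripper_force: 27.8
```

```bash
python3 - <<'E'
from h import *
plan([.456,-.150,.094],-11)
c=optics.get_calibration("wrist"); im,d=optics.get_image("wrist"); cv2.imwrite("pics/w2.png",im)
P=cloud(c,d); R=P[(P[:,0]>.36)&(P[:,0]<.54)&(P[:,1]>-.31)&(P[:,1]<-.0)&(P[:,2]>.075)&(P[:,2]<.118)]
r=cv2.minAreaRect(R[:,:2].astype(np.float32)*1000); print(len(R),r)
im2,_=optics.get_image("top")
for n in ["herb_tub","red_jar"]:
    for q in models.trace("wrist",n)[:1]:
        Q=cloud(c,d,q["mask"]); print(n,np.round(np.percentile(Q,[2,98],axis=0),3).tolist())
E
```

```text
t 8.45 pos [ 0.4572 -0.1505  0.2458] ydir -11.1 q6 -21.3 w 0.0547 | twist total -0.0005 shift [ 0.003 -0.014  1.518]
5381 ((463.7934875488281, -118.8611831665039), (182.31285095214844, 100.0677261352539), 78.62915802001953)
herb_tub [[0.437, -0.158, 0.225], [0.482, -0.122, 0.304]]
red_jar [[0.454, -0.089, 0.065], [0.494, -0.049, 0.168]]
```

View pics/w2.png

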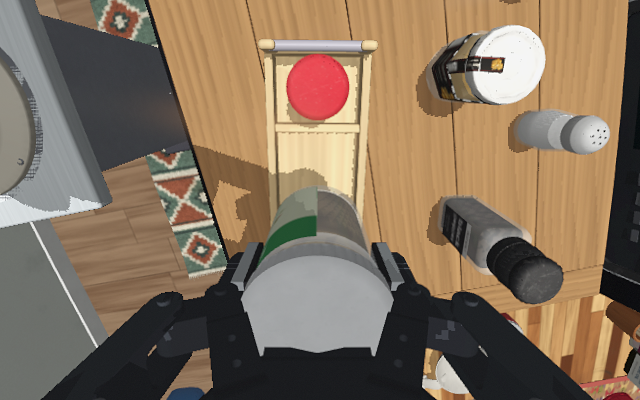

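The red jar is at (318,87) in the far end, the middle compartment lies directly ahead of and below the held tub, and the fit is aligned. I'll lower it.

Emit:
step_arm([
  [0,-0.01,0.2],
  [0,0,0.25],
  [0,0,0.25],
  [0,0,0.25],
  [0,0,0.2],
  [0,0,0.15],
  [0,0,0.08],
  [0,0,0.05],
  [0,0,0.03],
  [0,0,0.02],
], fingers=[0.7,0.7,0.7,0.7,0.7,0.7,0.7,0.7,0.7,0.7], twist=[0,0,0,0,0,0,0,0,0,0])

```text
time_s: 9.9
position: [0.4566, -0.1495, 0.0975]
tool_rot: [[0.191, 0.982, 0.001], [0.982, -0.191, -0.0], [-0.0, 0.001, -1.0]]
ft_force: [-0.0, 0.3, -0.3]
grip_width: 0.0544
gripper_force: 27.8
```

Emit:
step_arm([
  [0,0,0.01],
  [0,0,0.01],
  [0,0,0.01],
  [0,0,0.005],
  [0,0,0],
], fingers=[0.7,0.7,0.7,0.7,0.7], twist=[0,0,0,0,0])

```text
time_s: 10.52
position: [0.4564, -0.1495, 0.094]
tool_rot: [[0.191, 0.982, 0.0], [0.982, -0.191, -0.0], [-0.0, 0.0, -1.0]]
ft_force: [-1.1, 0.1, 1.5]
grip_width: 0.0546
gripper_force: 28.0
```

Emit:
step_arm([
  [0,0,0],
  [0,0,0],
  [0,0,0],
  [0,0,0],
  [0,0,0],
  [0,0,0],
  [0,0,0],
  [0,0,-0.1],
  [0,0,-0.2],
  [0,0,-0.3],
], fingers=[-0.2,-0.28,-0.33,-0.4,-0.5,-0.6,-0.6,-0.6,-0.6,-0.6], twist=[0,0,0,0,0,0,0,0,0,0])

```text
time_s: 11.78
position: [0.4562, -0.1493, 0.1547]
tool_rot: [[0.191, 0.982, -0.001], [0.982, -0.191, 0.001], [0.0, -0.001, -1.0]]
ft_force: [-0.1, -1.2, -0.3]
grip_width: 0.0682
gripper_force: 0.0
```

Emit:
step_arm([
  [0,0,-0.4],
  [0,0,-0.5],
  [0,0,-0.5],
  [0,0,-0.3],
  [0,0,-0.1],
  [0,0,0],
], fingers=[-0.6,-0.6,-0.8,-1,-1,-1], twist=[0,0,0,0,0,0])

```text
time_s: 12.52
position: [0.4563, -0.1494, 0.3336]
tool_rot: [[0.191, 0.982, -0.0], [0.982, -0.191, 0.0], [0.0, -0.0, -1.0]]
ft_force: [0.1, -0.4, 0.6]
grip_width: 0.0858
gripper_force: 0.0
```

```bash
python3 - <<'E'
from h import *
wfind("herb_tub","w3"); 
wfind("pepper_grinder","w4")
P=cloud(optics.get_calibration("wrist"),np.load("w4.npz")["d"])
for lo,hi in [(.06,.15),(.15,.165)]:
    R=P[(abs(P[:,0]-.608)<.045)&(abs(P[:,1]+.237)<.045)&(P[:,2]>lo)&(P[:,2]<hi)]
    print(len(R), cv2.minAreaRect(R[:,:2].astype(np.float32)*1000) if len(R)>5 else "")
plan([.608,-.237,.28],-11)
E
```

```text
herb_tub 0.97 [317. 164.] 2531 ztop 0.1517 topmid [ 0.4577 -0.1493] circ [ 457.7 -150.2] 29.4 ext [ 0.432 -0.178  0.059] [ 0.484 -0.122  0.152]
herb_tub 0.16 [318.  91.] 1707 ztop 0.1679 topmid [ 0.4738 -0.0691] circ [473.7 -69.2] 22.3 ext [ 0.454 -0.089  0.164] [ 0.494 -0.049  0.168]
pepper_grinder 0.95 [458. 212.] 3784 ztop 0.2013 topmid [ 0.6097 -0.2348] circ [ 610.4 -236.6] 20.4 ext [ 0.586 -0.251  0.063] [ 0.629 -0.211  0.202]
1527 ((602.6412353515625, -224.97457885742188), (57.64297866821289, 29.817001342773438), 35.67643356323242)
505 ((610.0206298828125, -235.36241149902344), (42.64408493041992, 41.41500473022461), 78.87337493896484)
t 12.72 pos [ 0.4562 -0.1493  0.3326] ydir -11.0 q6 -21.3 w 0.0856 | twist total -0.0 shift [-0.571  1.659  0.522]
```

View pics/w4.png

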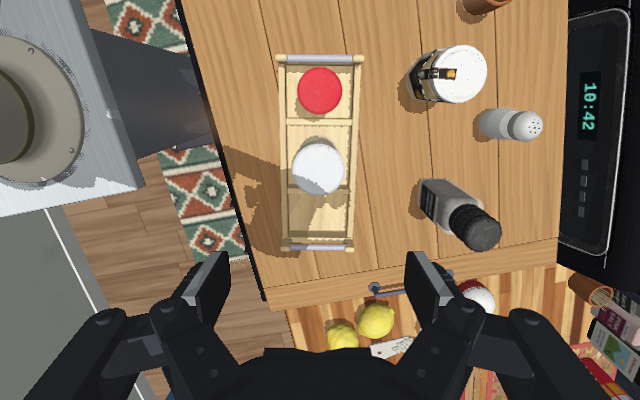

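The tub stands in the middle compartment (317,164), with its top 92 mm above the floor. The pepper grinder is at (458,212). I'll fit its yaw from the visible faces.

```bash
python3 - <<'E'
from h import *
from scipy.optimize import least_squares
def fit(npz,cam,c0,cal=None):
    P=cloud(cal or optics.get_calibration(cam),np.load(npz)["d"])
    R=P[(abs(P[:,0]-c0[0])<.04)&(abs(P[:,1]-c0[1])<.04)&(P[:,2]>.062)&(P[:,2]<.145)][:,:2]*1000
    best=None
    for a0 in (-40,-20,0,20,40):
        def f(v):
            a=np.radians(v[2]); d=(R-v[:2])@np.array([[np.cos(a),-np.sin(a)],[np.sin(a),np.cos(a)]])
            return np.abs(d).max(1)-23
        r=least_squares(f,[c0[0]*1e3,c0[1]*1e3,a0],loss="soft_l1",x_scale=[1,1,5])
        if best is None or r.cost<best.cost: best=r
    print(npz,len(R),np.round(best.x,1),round(best.cost/len(R),3))
for n,cam in (("w4.npz","wrist"),("top0.npz","top"),("scene0.npz","scene")): fit(n,cam,(.609,-.236))
E
```

```text
w4.npz 1337 [ 611.4 -236.8  -10.8] 0.181
top0.npz 188 [ 611.1 -237.6  -10.9] 0.196
scene0.npz 924 [ 610.6 -234.6  -10.6] 0.294
```

Emit:
step_arm([
  [-0.08,0.24,0],
  [-0.16,0.48,0],
  [-0.16,0.48,0],
  [-0.12,0.36,0.1],
  [-0.04,0.13,0.3],
  [0,0,0.4],
  [0,0,0.4],
  [0,0,0.3],
  [0,0,0.2],
  [0,0,0.1],
], fingers=[-1,-1,-1,-1,-1,-1,-1,-1,-1,-1], twist=[0,0,0,0,0,0,0,0,0,0])

```text
time_s: 13.98
position: [0.6111, -0.2364, 0.1519]
tool_rot: [[0.191, 0.982, -0.003], [0.982, -0.191, 0.002], [0.001, -0.003, -1.0]]
ft_force: [-0.6, 0.1, -0.2]
grip_width: 0.0856
gripper_force: 0.0
```

Emit:
step_arm([
  [0,0,0],
  [0,0,0],
  [0,0,0],
  [0,0,0],
  [0,0,0],
  [0,0,0],
  [0,0,0],
  [0,0,0],
  [0,0,0],
], fingers=[0.0,0.2,0.3,0.4,0.5,0.6,0.7,0.7,0.7], twist=[0,0,0,0,0,0,0,0,0], force=50)

```text
time_s: 15.1
position: [0.6118, -0.2369, 0.155]
tool_rot: [[0.191, 0.982, 0.001], [0.982, -0.191, -0.001], [-0.001, 0.002, -1.0]]
ft_force: [-1.2, 0.7, 6.0]
grip_width: 0.0388
gripper_force: 51.6
```

Emit:
step_arm([
  [0,0,-0.04],
  [0,0,-0.12],
  [0,0,-0.25],
  [0,0,-0.3],
  [0,0,-0.2],
  [0,0,-0.1],
], fingers=[0.7,0.7,0.7,0.7,0.7,0.7], twist=[0,0,0,0,0,0])

```text
time_s: 15.85
position: [0.6118, -0.2367, 0.2563]
tool_rot: [[0.191, 0.982, 0.002], [0.982, -0.191, -0.001], [-0.001, 0.002, -1.0]]
ft_force: [0.4, -0.4, -3.5]
grip_width: 0.0392
gripper_force: 51.1
```

```bash
python3 - <<'E'
from h import *
print(monitor.observe()["ft_force"],monitor.observe()["gripper_force"]); plan([.4415,-.2305,.163],-11)
E
```

```text
[ 0.37380952 -0.36249997 -3.46707629] 51.08770745554011
t 15.85 pos [ 0.6118 -0.2367  0.2563] ydir -11.0 q6 -20.5 w 0.0392 | twist total 0.0 shift [-0.263 -1.685  0.931]
```

Emit:
step_arm([
  [-0.02,-0.12,0],
  [-0.04,-0.25,0],
  [-0.05,-0.35,0],
  [-0.05,-0.35,0],
  [-0.05,-0.3,0],
  [-0.03,-0.2,0],
  [-0.02,-0.115,0],
  [0,0,0],
], fingers=[0.7,0.7,0.7,0.7,0.7,0.7,0.7,0.7], twist=[0,0,0,0,0,0,0,0])

```text
time_s: 16.85
position: [0.4411, -0.2301, 0.2549]
tool_rot: [[0.191, 0.982, 0.0], [0.982, -0.191, 0.0], [0.0, 0.0, -1.0]]
ft_force: [-1.2, 0.6, -2.8]
grip_width: 0.0391
gripper_force: 51.6
```

```bash
python3 - <<'E'
from h import *
plan([.4415,-.2305,.163],-11)
wfind("pepper_grinder","w5")
E
```

```text
t 16.85 pos [ 0.4411 -0.2301  0.2549] ydir -11.0 q6 -30.2 w 0.0391 | twist total -0.0002 shift [-0.003  0.005  0.919]
pepper_grinder 0.88 [315. 256.] 13773 ztop 0.3011 topmid [ 0.4417 -0.2272] circ [ 441.4 -229.8] 20.5 ext [ 0.423 -0.243  0.167] [ 0.463 -0.205  0.301]
pepper_grinder 0.16 [321.  13.] 1029 ztop 0.1451 topmid [ 0.4705 -0.088 ] circ [470.7 -86.2] 13.9 ext [ 0.453 -0.091  0.065] [ 0.489 -0.075  0.154]
```

View pics/w5.png

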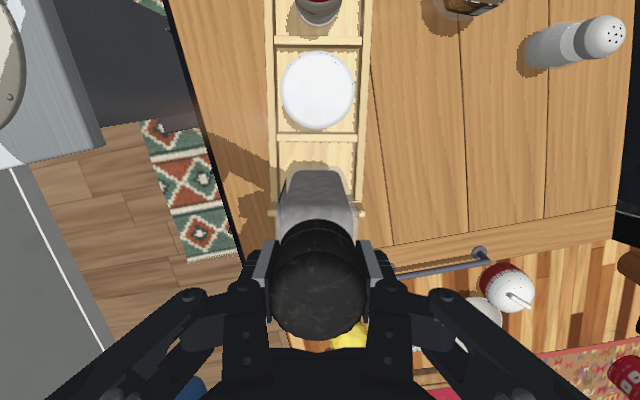

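The grinder hangs square over the free end (315,200), in line with the walls. I'll lower it.

Emit:
step_arm([
  [0,0,0.1],
  [0,0,0.2],
  [0,0,0.2],
  [0,0,0.15],
  [0,0,0.1],
  [0,0,0.06],
  [0,0,0.04],
  [0,0,0.02],
  [0,0,0.01],
  [0,0,0],
], fingers=[0.7,0.7,0.7,0.7,0.7,0.7,0.7,0.7,0.7,0.7], twist=[0,0,0,0,0,0,0,0,0,0])

```text
time_s: 18.2
position: [0.4413, -0.2301, 0.167]
tool_rot: [[0.191, 0.982, 0.0], [0.982, -0.191, -0.0], [-0.0, 0.0, -1.0]]
ft_force: [-0.0, -0.3, -3.6]
grip_width: 0.0389
gripper_force: 51.6
```

Emit:
step_arm([
  [0,0,0.01],
  [0,0,0.01],
  [0,0,0.01],
  [0,0,0.005],
], fingers=[0.7,0.7,0.7,0.7], twist=[0,0,0,0])

```text
time_s: 18.7
position: [0.4413, -0.23, 0.1632]
tool_rot: [[0.191, 0.982, -0.0], [0.982, -0.191, 0.0], [0.0, -0.0, -1.0]]
ft_force: [-0.2, 0.1, -3.7]
grip_width: 0.039
gripper_force: 51.6
```

Emit:
step_arm([
  [0,0,0.01],
  [0,0,0.01],
  [0,0,0],
], fingers=[0.7,0.7,0.7], twist=[0,0,0])

```text
time_s: 19.08
position: [0.4413, -0.2302, 0.163]
tool_rot: [[0.191, 0.982, 0.001], [0.982, -0.191, -0.002], [-0.001, 0.001, -1.0]]
ft_force: [-4.0, 2.3, 11.8]
grip_width: 0.0391
gripper_force: 54.4
```

Emit:
step_arm([
  [0,0,-0.01],
  [0,0,0],
  [0,0,0],
  [0,0,0],
  [0,0,0],
  [0,0,0],
  [0,0,0],
  [0,0,-0.2],
  [0,0,-0.4],
  [0,0,-0.5],
], fingers=[0.2,0.1,0.05,0.0,-0.1,-0.3,-0.5,-0.5,-0.5,-0.5], twist=[0,0,0,0,0,0,0,0,0,0])

```text
time_s: 20.32
position: [0.441, -0.2298, 0.273]
tool_rot: [[0.191, 0.982, -0.001], [0.982, -0.191, 0.001], [0.001, -0.002, -1.0]]
ft_force: [-0.1, 0.0, 0.4]
grip_width: 0.0641
gripper_force: 0.0
```

```bash
python3 - <<'E'
from h import *
plan([.697,-.149,.29],1)
c=optics.get_calibration("top"); im,d=optics.get_image("top")
for n in ["salt_shaker","mustard_jar","toothpick_cup","pink_grinder","cream_jar"]:
    for q in models.trace("top",n)[:1]:
        P=cloud(c,d,q["mask"]); zt=np.percentile(P[:,2],95); T=P[P[:,2]>zt-.008]
        print(n,round(q["confidence"],2),round(zt,3),np.round(cv2.minEnclosingCircle(T[:,:2].astype(np.float32)*1000)[0],1))
P=cloud(c,d); R=P[(P[:,0]>.72)&(P[:,0]<.9)&(abs(P[:,1])<.25)&(P[:,2]>.07)]
for a,b in [(.07,.1),(.1,.14),(.14,.18),(.18,.25)]:
    Q=R[(R[:,2]>a)&(R[:,2]<b)]; print(a,len(Q),np.round(np.percentile(Q[:,0],[0,2,50]),3) if len(Q) else "")
E
```

```text
t 20.32 pos [ 0.441  -0.2298  0.273 ] ydir -11.0 q6 -30.2 w 0.0641 | twist total -0.0667 shift [ 0.764  2.574 -0.172]
salt_shaker 0.73 0.14 [ 698.4 -149.4]
mustard_jar 0.68 0.138 [681.7 146.5]
toothpick_cup 0.77 0.112 [688.8   5.2]
pink_grinder 0.98 0.2 [612.7  73.4]
0.07 1396 [0.82  0.822 0.829]
0.1 3661 [0.828 0.831 0.846]
0.14 3431 [0.861 0.863 0.881]
0.18 0
```

Emit:
step_arm([
  [0,0,-0.1],
  [0,0,-0.1],
  [0.06,0.2,0],
  [0.12,0.4,0],
  [0.13,0.45,0],
  [0.13,0.45,0],
  [0.13,0.45,0],
  [0.12,0.37,0],
  [0.07,0.25,0],
  [0,0,0],
], fingers=[-1,-1,-1,-1,-1,-1,-1,-1,-1,-1], twist=[-0.033,-0.034,0,0,0,0,0,0,0,0])

```text
time_s: 21.88
position: [0.6978, -0.1486, 0.2892]
tool_rot: [[-0.02, 1.0, -0.004], [1.0, 0.02, 0.002], [0.002, -0.004, -1.0]]
ft_force: [-0.1, -0.3, 0.0]
grip_width: 0.0856
gripper_force: 0.0
```

```bash
python3 - <<'E'
from h import *
plan([.698,-.149,.29],1)
wfind("salt_shaker","w6")
E
```

```text
t 21.88 pos [ 0.6978 -0.1486  0.2892] ydir 1.1 q6 -22.6 w 0.0856 | twist total 0.0008 shift [-0.004  0.002 -0.008]
salt_shaker 0.86 [318. 169.] 1291 ztop 0.1394 topmid [ 0.6999 -0.1487] circ [ 700.  -149.2] 15.7 ext [ 0.68  -0.162  0.081] [ 0.716 -0.13   0.14 ]
```

Emit:
step_arm([
  [0,0.01,0.2],
  [0,0,0.35],
  [0,0,0.4],
  [0,0,0.4],
  [0,0,0.3],
  [0,0,0.2],
  [0,0,0.15],
  [0,0,0.08],
  [0,0,0],
], fingers=[-1,-1,-1,-1,-1,-1,-1,-1,-1], twist=[0,0,0,0,0,0,0,0,0])

```text
time_s: 23.1
position: [0.6976, -0.1494, 0.0843]
tool_rot: [[-0.018, 1.0, -0.0], [1.0, 0.018, 0.0], [0.0, -0.0, -1.0]]
ft_force: [0.2, -0.1, 0.1]
grip_width: 0.0848
gripper_force: 0.0
```

Emit:
step_arm([
  [0,0,0],
  [0,0,0],
  [0,0,0],
  [0,0,0],
  [0,0,0],
  [0,0,0],
  [0,0,0],
  [0,0,0],
  [0,0,0],
  [0,0,0],
], fingers=[-0.3,-0.1,0.1,0.2,0.3,0.4,0.5,0.6,0.6,0.6], twist=[0,0,0,0,0,0,0,0,0,0], force=30)

```text
time_s: 24.35
position: [0.6981, -0.1493, 0.0851]
tool_rot: [[-0.018, 1.0, 0.001], [1.0, 0.018, -0.0], [-0.0, 0.001, -1.0]]
ft_force: [-0.7, 1.2, 5.0]
grip_width: 0.0375
gripper_force: 30.0
```

Width 37.5 mm means the pads are on the tapering shoulder, so I'll regrasp about 12 mm lower.

Emit:
step_arm([
  [0,0,0],
  [0,0,0],
  [0,0,0],
  [0,0,0],
  [0,0,0.05],
  [0,0,0.05],
  [0,0,0.02],
  [0,0,0],
], fingers=[0,-0.2,-0.5,-0.5,-0.5,-0.5,-0.5,-0.5], twist=[0,0,0,0,0,0,0,0])

```text
time_s: 25.35
position: [0.6977, -0.1493, 0.0721]
tool_rot: [[-0.018, 1.0, -0.0], [1.0, 0.018, 0.0], [0.0, -0.0, -1.0]]
ft_force: [0.3, 0.6, -0.3]
grip_width: 0.0641
gripper_force: 0.0
```

Emit:
step_arm([
  [0,0,0],
  [0,0,0],
  [0,0,0],
  [0,0,0],
  [0,0,0],
  [0,0,0],
  [0,0,0],
  [0,0,0],
], fingers=[-0.3,-0.1,0.0,0.1,0.2,0.3,0.4,0.5], twist=[0,0,0,0,0,0,0,0])

```text
time_s: 26.35
position: [0.6979, -0.1494, 0.0728]
tool_rot: [[-0.018, 1.0, 0.0], [1.0, 0.018, -0.0], [-0.0, 0.0, -1.0]]
ft_force: [-1.0, 0.7, 5.5]
grip_width: 0.0403
gripper_force: 30.9
```

Emit:
step_arm([
  [0,0,-0.05],
  [0,0,-0.15],
  [0,0,-0.25],
  [0,0,-0.35],
  [0,0,-0.35],
  [0,0,-0.3],
  [0,0,-0.2],
  [0,0,0],
], fingers=[0.5,0.5,0.5,0.5,0.5,0.5,0.5,0.5], twist=[0,0,0,0,0,0,0,0])

```text
time_s: 27.35
position: [0.6982, -0.1494, 0.2396]
tool_rot: [[-0.019, 1.0, 0.004], [1.0, 0.019, -0.001], [-0.002, 0.004, -1.0]]
ft_force: [0.4, 0.8, -1.2]
grip_width: 0.0406
gripper_force: 30.5
```

```bash
python3 - <<'E'
from h import *
plan([.4815,.105,.238],1)
E
```

```text
t 27.35 pos [ 0.6982 -0.1494  0.2396] ydir 1.1 q6 -22.6 w 0.0406 | twist total 0.0003 shift [ 2.582 -2.123  0.004]
```

Emit:
step_arm([
  [0.18,-0.15,0],
  [0.35,-0.29,0],
  [0.42,-0.34,0],
  [0.42,-0.35,0],
  [0.42,-0.35,0],
  [0.38,-0.31,0],
  [0.26,-0.21,0],
  [0.15,-0.12,0],
  [0,0,0],
], fingers=[0.5,0.5,0.5,0.5,0.5,0.5,0.5,0.5,0.5], twist=[0,0,0,0,0,0,0,0,0])

```text
time_s: 28.48
position: [0.4807, 0.1052, 0.2371]
tool_rot: [[-0.02, 1.0, -0.0], [1.0, 0.02, -0.0], [-0.0, -0.0, -1.0]]
ft_force: [0.9, -0.2, -0.9]
grip_width: 0.0401
gripper_force: 30.5
```

```bash
python3 - <<'E'
from h import *
plan([.4815,.105,.081],1)
c=optics.get_calibration("wrist"); wfind("salt_shaker","w7"); d=np.load("w7.npz")["d"]
P=cloud(c,d); R=P[(P[:,0]>.41)&(P[:,0]<.55)&(P[:,1]>.05)&(P[:,1]<.33)&(P[:,2]>.078)&(P[:,2]<.118)]
r=cv2.minAreaRect(R[:,:2].astype(np.float32)*1000); print(len(R),r, np.round(R.min(0),3),np.round(R.max(0),3))
E
```

```text
t 28.48 pos [0.4807 0.1052 0.2371] ydir 1.1 q6 -2.6 w 0.0401 | twist total 0.0007 shift [-1.000e-03  8.000e-03  1.561e+00]
salt_shaker 0.64 [317. 286.] 11208 ztop 0.3033 topmid [0.4819 0.1126] circ [481.9 106. ] 15.8 ext [0.464 0.106 0.228] [0.497 0.125 0.304]
6660 ((480.90850830078125, 164.29519653320312), (100.66107940673828, 197.71572875976562), 0.6420562267303467) [0.43  0.065 0.078] [0.532 0.264 0.115]
```

View pics/w7.png

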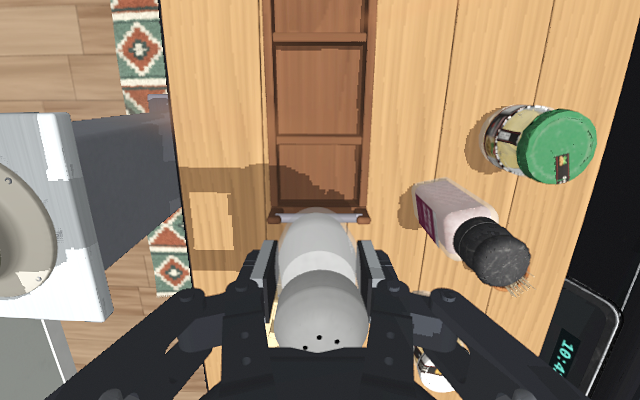

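The salt hangs upright over the near end compartment (315,175), with the caddy axis in line. I'll lower it.

Emit:
step_arm([
  [0,0.005,0.15],
  [0,0,0.25],
  [0,0,0.3],
  [0,0,0.3],
  [0,0,0.2],
  [0,0,0.12],
  [0,0,0.08],
  [0,0,0.05],
  [0,0,0.03],
  [0,0,0],
], fingers=[0.5,0.5,0.5,0.5,0.5,0.5,0.5,0.5,0.5,0.5], twist=[0,0,0,0,0,0,0,0,0,0])

```text
time_s: 29.82
position: [0.4817, 0.1048, 0.0895]
tool_rot: [[-0.019, 1.0, 0.0], [1.0, 0.019, -0.0], [-0.0, 0.0, -1.0]]
ft_force: [-0.9, 0.1, -0.7]
grip_width: 0.0406
gripper_force: 30.5
```

Emit:
step_arm([
  [0,0,0.01],
  [0,0,0.01],
  [0,0,0.01],
  [0,0,0.01],
  [0,0,0.01],
  [0,0,0],
], fingers=[0.5,0.5,0.5,0.5,0.5,0.5], twist=[0,0,0,0,0,0])

```text
time_s: 30.58
position: [0.4816, 0.1047, 0.0843]
tool_rot: [[-0.018, 1.0, -0.0], [1.0, 0.018, 0.0], [0.0, -0.0, -1.0]]
ft_force: [0.3, -0.1, -0.7]
grip_width: 0.0406
gripper_force: 30.5
```

Emit:
step_arm([
  [0,0,0.01],
  [0,0,0.01],
  [0,0,0.01],
  [0,0,0.005],
  [0,0,0],
], fingers=[0.5,0.5,0.5,0.5,0.5], twist=[0,0,0,0,0])

```text
time_s: 31.2
position: [0.4816, 0.1047, 0.0808]
tool_rot: [[-0.018, 1.0, -0.0], [1.0, 0.018, 0.0], [0.0, -0.0, -1.0]]
ft_force: [0.0, 0.5, -1.0]
grip_width: 0.0403
gripper_force: 30.5
```

Emit:
step_arm([
  [0,0,0.01],
  [0,0,0.005],
  [0,0,0],
], fingers=[0.5,0.5,0.5], twist=[0,0,0])

```text
time_s: 31.58
position: [0.4817, 0.1048, 0.0806]
tool_rot: [[-0.019, 1.0, 0.001], [1.0, 0.019, -0.0], [-0.0, 0.001, -1.0]]
ft_force: [-4.3, -1.1, 15.0]
grip_width: 0.0403
gripper_force: 32.0
```

Contact. I'll back off 1 mm, open slightly and retreat.

Emit:
step_arm([
  [0,0,-0.01],
  [0,0,0],
  [0,0,0],
  [0,0,0],
  [0,0,0],
  [0,0,0],
  [0,0,0],
  [0,0,-0.05],
  [0,0,-0.15],
  [0,0,-0.3],
], fingers=[0.2,0.05,0.0,-0.05,-0.1,-0.18,-0.18,-0.18,-0.18,-0.18], twist=[0,0,0,0,0,0,0,0,0,0])

```text
time_s: 32.83
position: [0.4811, 0.1047, 0.1305]
tool_rot: [[-0.018, 1.0, -0.002], [1.0, 0.018, 0.0], [0.0, -0.002, -1.0]]
ft_force: [0.2, 0.2, -0.2]
grip_width: 0.0503
gripper_force: 0.0
```

Emit:
step_arm([
  [0,0,-0.4],
  [0,0,-0.5],
  [0,0,-0.5],
  [0,0,-0.2],
  [0,0,0],
  [0,0,0],
], fingers=[-0.2,-0.2,-0.5,-1,-1,-1], twist=[0,0,0,0,0,0])

```text
time_s: 33.58
position: [0.4811, 0.1048, 0.2892]
tool_rot: [[-0.018, 1.0, -0.002], [1.0, 0.018, 0.0], [0.0, -0.002, -1.0]]
ft_force: [-0.2, 0.0, -0.7]
grip_width: 0.0852
gripper_force: 0.0
```

```bash
python3 - <<'E'
from h import *
plan([.682,.1465,.29],1)
wfind("salt_shaker","w8"); wfind("mustard_jar","w9")
E
```

```text
t 33.58 pos [0.4811 0.1048 0.2892] ydir 1.1 q6 -2.6 w 0.0852 | twist total 0.0003 shift [ 0.382  2.016 -0.012]
salt_shaker 0.96 [318. 171.] 1368 ztop 0.1475 topmid [0.4838 0.1051] circ [483.7 104.8] 15.8 ext [0.464 0.092 0.088] [0.5   0.124 0.148]
mustard_jar 0.79 [505. 129.] 5031 ztop 0.1363 topmid [0.6808 0.1474] circ [681.6 147. ] 31.9 ext [0.65  0.119 0.067] [0.708 0.177 0.137]
```

Emit:
step_arm([
  [0.03,0.16,0],
  [0.06,0.32,0],
  [0.08,0.4,0],
  [0.08,0.4,0],
  [0.07,0.36,0],
  [0.05,0.24,0],
  [0.02,0.13,0],
  [0,0,0],
], fingers=[-1,-1,-1,-1,-1,-1,-1,-1], twist=[0,0,0,0,0,0,0,0])

```text
time_s: 34.78
position: [0.6823, 0.1475, 0.2887]
tool_rot: [[-0.018, 1.0, -0.002], [1.0, 0.018, -0.0], [-0.0, -0.002, -1.0]]
ft_force: [-0.4, -0.8, 0.0]
grip_width: 0.0854
gripper_force: 0.0
```

```bash
python3 - <<'E'
from h import *
plan([.682,.147,.29],1)
wfind("mustard_jar","w10"); wfind("pink_grinder","w11"); wfind("toothpick_cup","w12")
E
```

```text
t 34.77 pos [0.6823 0.1475 0.2887] ydir 1.1 q6 1.4 w 0.0854 | twist total 0.0003 shift [-0.005 -0.003 -0.013]
mustard_jar 0.58 [316. 166.] 3386 ztop 0.1363 topmid [0.6828 0.1486] circ [683.1 147.8] 31.7 ext [0.655 0.121 0.083] [0.711 0.18  0.137]
pink_grinder 0.81 [253. 241.] 3923 ztop 0.1992 topmid [0.6189 0.0763] circ [622.2 105.9] 52.0 ext [0.592 0.059 0.058] [0.638 0.1   0.2  ]
toothpick_cup 0.64 [322. 267.] 1362 ztop 0.1121 topmid [0.6919 0.005 ] circ [689.5   7.3] 21.2 ext [ 0.669 -0.012  0.054] [0.709 0.029 0.117]
```

View pics/w10.png

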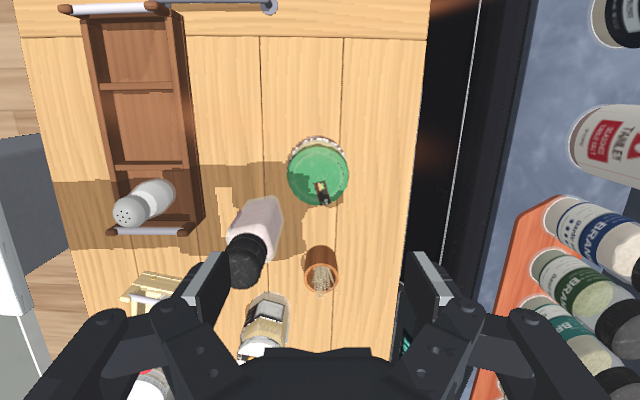

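The mustard lid is at (318,170), centred between the fingers, and the pink grinder at (255,240) is clear of the finger path. I'll go down and grip.

Emit:
step_arm([
  [0,0,0.2],
  [0,0,0.35],
  [0,0,0.4],
  [0,0,0.35],
  [0,0,0.3],
  [0,0,0.25],
  [0,0,0.17],
  [0,0,0.1],
  [0,0,0],
], fingers=[-1,-1,-1,-1,-1,-1,-1,-1,-1], twist=[0,0,0,0,0,0,0,0,0])

```text
time_s: 36.2
position: [0.6818, 0.1474, 0.0782]
tool_rot: [[-0.018, 1.0, -0.0], [1.0, 0.018, -0.0], [-0.0, -0.0, -1.0]]
ft_force: [-0.1, 0.3, 0.2]
grip_width: 0.0858
gripper_force: 0.0
```

Emit:
step_arm([
  [0,0,0],
  [0,0,0],
  [0,0,0],
  [0,0,0],
  [0,0,0],
  [0,0,0],
  [0,0,0],
  [0,0,0],
], fingers=[-0.7,-0.5,-0.3,-0.1,0.1,0.2,0.3,0.3], twist=[0,0,0,0,0,0,0,0], force=45)

```text
time_s: 37.2
position: [0.6825, 0.1475, 0.0801]
tool_rot: [[-0.018, 1.0, 0.003], [1.0, 0.018, 0.0], [0.0, 0.003, -1.0]]
ft_force: [-0.8, -0.5, 6.5]
grip_width: 0.0637
gripper_force: 48.3
```

Emit:
step_arm([
  [0,0,-0.04],
  [0,0,-0.12],
  [0,0,-0.25],
  [0,0,-0.35],
  [0,0,-0.35],
  [0,0,-0.25],
  [0.1,0,-0.1],
  [0.2,0,0],
], fingers=[0.3,0.3,0.3,0.3,0.3,0.3,0.3,0.3], twist=[0,0,0,0,0,0,0,0])

```text
time_s: 38.2
position: [0.6813, 0.1781, 0.2245]
tool_rot: [[-0.018, 1.0, 0.0], [1.0, 0.018, 0.0], [0.0, 0.0, -1.0]]
ft_force: [0.2, 0.6, -2.2]
grip_width: 0.0637
gripper_force: 50.3
```

```bash
python3 - <<'E'
from h import *
s=monitor.observe(); print(s["ft_force"],s["gripper_force"]); plan([.4805,.1873,.088],1)
E
```

```text
[ 0.18249532  0.63785478 -2.20511554] 50.30989374965429
t 38.2 pos [0.6813 0.1781 0.2245] ydir 1.0 q6 4.0 w 0.0637 | twist total 0.0 shift [ 0.127 -2.006  1.364]
```

Emit:
step_arm([
  [0.02,-0.12,0],
  [0.02,-0.25,0],
  [0.02,-0.35,0],
  [0.02,-0.4,0],
  [0.02,-0.37,0],
  [0.02,-0.28,0],
  [0.01,-0.15,0],
  [0,-0.09,0],
  [0,0,0],
], fingers=[0.3,0.3,0.3,0.3,0.3,0.3,0.3,0.3,0.3], twist=[0,0,0,0,0,0,0,0,0])

```text
time_s: 39.33
position: [0.4802, 0.1869, 0.2242]
tool_rot: [[-0.019, 1.0, -0.0], [1.0, 0.019, 0.0], [0.0, -0.0, -1.0]]
ft_force: [0.1, 1.2, -2.2]
grip_width: 0.0633
gripper_force: 50.4
```

```bash
python3 - <<'E'
from h import *
plan([.4805,.1873,.088],1); wfind("mustard_jar","w13")
E
```

```text
t 39.33 pos [0.4802 0.1869 0.2242] ydir 1.1 q6 7.0 w 0.0633 | twist total 0.0004 shift [0.004 0.003 1.362]
mustard_jar 0.63 [316. 278.] 21815 ztop 0.28 topmid [0.48   0.1973] circ [479.9 191.5] 30.5 ext [0.453 0.177 0.219] [0.507 0.22  0.28 ]
```

View pics/w13.png

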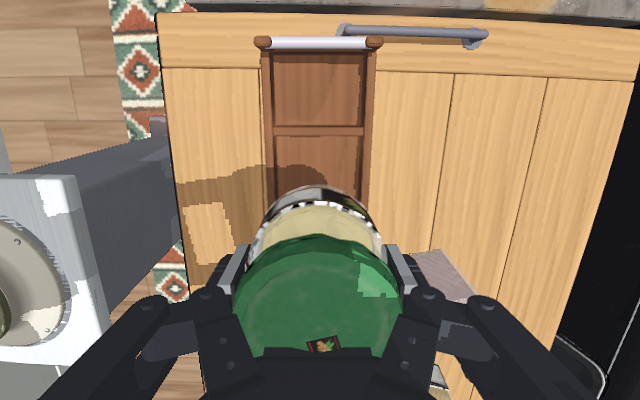

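The mustard is upright over the middle compartment (320,165). I'll lower it.

Emit:
step_arm([
  [0,0,0.15],
  [0,0,0.25],
  [0,0,0.3],
  [0,0,0.25],
  [0,0,0.15],
  [0,0,0.1],
  [0,0,0.06],
  [0,0,0.04],
  [0,0,0.02],
  [0,0,0],
], fingers=[0.3,0.3,0.3,0.3,0.3,0.3,0.3,0.3,0.3,0.3], twist=[0,0,0,0,0,0,0,0,0,0])

```text
time_s: 40.67
position: [0.4802, 0.1867, 0.0925]
tool_rot: [[-0.018, 1.0, 0.0], [1.0, 0.018, 0.0], [0.0, 0.0, -1.0]]
ft_force: [-0.7, 0.4, -3.1]
grip_width: 0.0638
gripper_force: 50.4
```

Emit:
step_arm([
  [0,0,0.01],
  [0,0,0.01],
  [0,0,0.01],
  [0,0,0],
], fingers=[0.3,0.3,0.3,0.3], twist=[0,0,0,0])

```text
time_s: 41.18
position: [0.48, 0.1867, 0.0892]
tool_rot: [[-0.018, 1.0, -0.0], [1.0, 0.018, -0.0], [-0.0, -0.0, -1.0]]
ft_force: [-0.7, -0.1, -2.5]
grip_width: 0.0635
gripper_force: 50.4
```

Emit:
step_arm([
  [0,0,0.01],
  [0,0,0.005],
  [0,0,0.005],
  [0,0,0],
], fingers=[0.3,0.3,0.3,0.3], twist=[0,0,0,0])

```text
time_s: 41.68
position: [0.4801, 0.1867, 0.0881]
tool_rot: [[-0.019, 1.0, 0.001], [1.0, 0.019, 0.0], [0.0, 0.001, -1.0]]
ft_force: [-3.7, -1.0, 6.8]
grip_width: 0.0635
gripper_force: 51.2
```

Emit:
step_arm([
  [0,0,0],
  [0,0,0],
  [0,0,0],
  [0,0,0],
  [0,0,0],
  [0,0,0],
  [0,0,0],
  [0,0,-0.1],
  [0,0,-0.2],
  [0,0,-0.4],
], fingers=[-0.3,-0.45,-0.52,-0.6,-0.7,-0.8,-0.8,-0.8,-0.8,-0.8], twist=[0,0,0,0,0,0,0,0,0,0])

```text
time_s: 42.92
position: [0.4795, 0.1866, 0.1578]
tool_rot: [[-0.018, 1.0, -0.003], [1.0, 0.018, -0.0], [-0.0, -0.003, -1.0]]
ft_force: [1.3, 0.2, 0.8]
grip_width: 0.0768
gripper_force: 0.0
```

Emit:
step_arm([
  [0,0,-0.4],
  [0,0,-0.5],
  [0,0,-0.4],
  [0,0,-0.1],
  [0,0,0],
], fingers=[-1,-1,-1,-1,-1], twist=[0,0,0,0,0])

```text
time_s: 43.55
position: [0.4799, 0.1867, 0.2973]
tool_rot: [[-0.018, 1.0, 0.0], [1.0, 0.018, 0.0], [0.0, 0.0, -1.0]]
ft_force: [-0.3, -0.9, -0.3]
grip_width: 0.0852
gripper_force: 0.0
```

```bash
python3 - <<'E'
from h import *
plan([.689,.0055,.29],1); wfind("mustard_jar","w14")
E
```

```text
t 43.55 pos [0.4799 0.1867 0.2973] ydir 1.1 q6 7.0 w 0.0852 | twist total 0.0003 shift [-1.848  2.059  0.073]
mustard_jar 0.61 [315. 166.] 3365 ztop 0.1443 topmid [0.4805 0.1878] circ [480.4 187.2] 31.4 ext [0.452 0.16  0.092] [0.508 0.219 0.145]
```

Emit:
step_arm([
  [-0.12,0.14,0],
  [-0.25,0.28,0],
  [-0.35,0.38,0],
  [-0.35,0.4,0],
  [-0.35,0.38,0],
  [-0.25,0.27,0],
  [-0.12,0.14,0],
  [-0.06,0.07,0],
  [0,0,0],
], fingers=[-1,-1,-1,-1,-1,-1,-1,-1,-1], twist=[0,0,0,0,0,0,0,0,0])

```text
time_s: 44.78
position: [0.6897, 0.005, 0.2965]
tool_rot: [[-0.018, 1.0, -0.001], [1.0, 0.018, 0.0], [0.0, -0.001, -1.0]]
ft_force: [0.4, -0.2, 0.2]
grip_width: 0.0856
gripper_force: 0.0
```

```bash
python3 - <<'E'
from h import *
plan([.689,.0055,.29],1); c=optics.get_calibration("wrist"); wfind("toothpick_cup","w15")
P=cloud(c,np.load("w15.npz")["d"]); P=P[(abs(P[:,0]-.689)<.035)&(abs(P[:,1]-.005)<.035)]
for a,b in [(.06,.095),(.095,.106),(.106,.13)]:
    R=P[(P[:,2]>a)&(P[:,2]<b)]; 
    if len(R)>3:
        r=cv2.minEnclosingCircle(R[:,:2].astype(np.float32)*1000); print(a,len(R),np.round(r[0],1),round(r[1],1),np.round(np.percentile(R[:,:2],[2,98],axis=0),3).tolist())
E
```

```text
t 44.77 pos [0.6897 0.005  0.2965] ydir 1.0 q6 -10.4 w 0.0856 | twist total 0.0002 shift [ 0.005 -0.007  0.065]
toothpick_cup 0.93 [318. 160.] 1390 ztop 0.1121 topmid [0.6929 0.0079] circ [690.2   7.2] 20.8 ext [ 0.67  -0.014  0.051] [0.71  0.028 0.118]
toothpick_cup 0.28 [136. 282.] 3258 ztop 0.1515 topmid [ 0.4589 -0.1422] circ [ 457.6 -148.7] 29.5 ext [ 0.435 -0.162  0.065] [ 0.485 -0.122  0.152]
0.06 464 [689.5   9.2] 21.6 [[0.672, -0.012], [0.708, 0.029]]
0.095 496 [689.8   6.6] 22.2 [[0.669, -0.014], [0.711, 0.028]]
0.106 113 [693.5   5.4] 15.7 [[0.68, -0.008], [0.707, 0.016]]
```

View pics/w15.png

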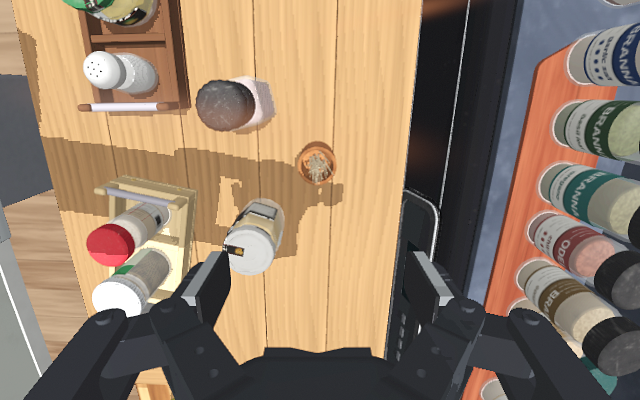

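The cup is at (318,163) with its rim centred at (0.690, 0.0066). The cream jar at (253,240) and the pink grinder at (232,103) are both clear of the finger line.

Emit:
step_arm([
  [0.015,0,0.2],
  [0,0,0.35],
  [0,0,0.4],
  [0,0,0.35],
  [0,0,0.3],
  [0,0,0.25],
  [0,0,0.2],
  [0,0,0.13],
  [0,0,0.08],
  [0,0,0],
], fingers=[-1,-1,-1,-1,-1,-1,-1,-1,-1,-1], twist=[0,0,0,0,0,0,0,0,0,0])

```text
time_s: 46.12
position: [0.6894, 0.0072, 0.0714]
tool_rot: [[-0.019, 1.0, -0.0], [1.0, 0.019, 0.0], [0.0, -0.0, -1.0]]
ft_force: [0.4, -0.3, 0.2]
grip_width: 0.0854
gripper_force: 0.0
```

Emit:
step_arm([
  [0,0,0],
  [0,0,0],
  [0,0,0],
  [0,0,0],
  [0,0,0],
  [0,0,0],
  [0,0,0],
  [0,0,0],
  [0,0,0],
], fingers=[-0.4,-0.2,-0.1,0.0,0.1,0.2,0.3,0.4,0.4], twist=[0,0,0,0,0,0,0,0,0], force=25)

```text
time_s: 47.25
position: [0.6897, 0.007, 0.0718]
tool_rot: [[-0.018, 1.0, 0.001], [1.0, 0.018, -0.0], [-0.0, 0.001, -1.0]]
ft_force: [-0.5, 0.8, 4.4]
grip_width: 0.0436
gripper_force: 26.0
```

Emit:
step_arm([
  [0,0,-0.05],
  [0,0,-0.15],
  [0,0,-0.3],
  [0,0,-0.4],
  [0,0,-0.4],
  [0,0,-0.3],
  [0,0,-0.2],
  [0,0,0],
], fingers=[0.4,0.4,0.4,0.4,0.4,0.4,0.4,0.4], twist=[0,0,0,0,0,0,0,0])

```text
time_s: 48.25
position: [0.6898, 0.007, 0.2535]
tool_rot: [[-0.019, 1.0, 0.004], [1.0, 0.019, -0.001], [-0.001, 0.004, -1.0]]
ft_force: [-0.3, 0.5, -1.1]
grip_width: 0.0435
gripper_force: 25.7
```

```bash
python3 - <<'E'
from h import *
plan([.479,.2695,.0795],1)
E
```

```text
t 48.25 pos [0.6898 0.007  0.2535] ydir 1.1 q6 -10.3 w 0.0435 | twist total 0.0003 shift [ 2.662 -2.068  1.731]
```

Emit:
step_arm([
  [0.16,-0.12,0],
  [0.3,-0.23,0],
  [0.38,-0.3,0],
  [0.4,-0.32,0],
  [0.4,-0.32,0],
  [0.38,-0.3,0],
  [0.3,-0.23,0],
  [0.2,-0.15,0],
  [0.14,-0.1,0],
  [0,0,0],
], fingers=[0.4,0.4,0.4,0.4,0.4,0.4,0.4,0.4,0.4,0.4], twist=[0,0,0,0,0,0,0,0,0,0])

```text
time_s: 49.5
position: [0.4771, 0.2696, 0.251]
tool_rot: [[-0.02, 1.0, -0.001], [1.0, 0.02, -0.0], [-0.0, -0.001, -1.0]]
ft_force: [0.2, -0.3, -1.1]
grip_width: 0.0441
gripper_force: 25.7
```

```bash
python3 - <<'E'
from h import *
plan([.479,.2695,.0795],1); c=optics.get_calibration("wrist"); wfind("toothpick_cup","w16")
P=cloud(c,np.load("w16.npz")["d"]); R=P[(P[:,0]>.41)&(P[:,0]<.55)&(P[:,1]>.2)&(P[:,1]<.33)&(P[:,2]>.078)&(P[:,2]<.118)]
print(len(R),cv2.minAreaRect(R[:,:2].astype(np.float32)*1000),R.max(0))
E
```

```text
t 49.5 pos [0.4771 0.2696 0.251 ] ydir 1.1 q6 16.0 w 0.0441 | twist total 0.0007 shift [-1.000e-03  2.000e-02  1.715e+00]
toothpick_cup 0.6 [317. 272.] 10006 ztop 0.2947 topmid [0.478 0.267] circ [480.  267.9] 15.4 ext [0.458 0.251 0.235] [0.496 0.291 0.298]
3117 ((489.62042236328125, 259.8042297363281), (119.11190795898438, 120.35099792480469), 0.7861261367797852) [0.54834517 0.32079117 0.11498655]
```

View pics/w16.png

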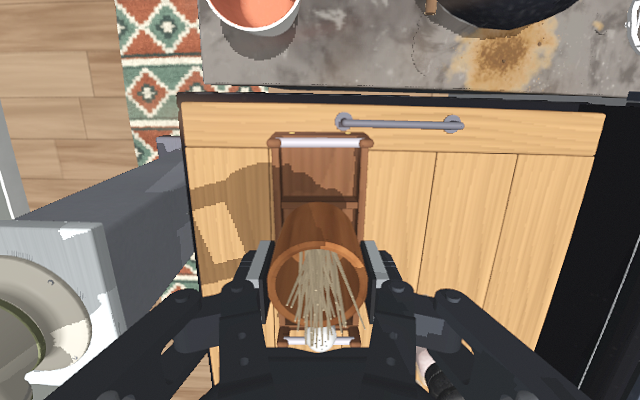

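The target end compartment shows at (320,175) with its handle at row 140, and the cup is upright and held by its wall. I'll lower it.

Emit:
step_arm([
  [0,0.02,0.15],
  [0,0,0.25],
  [0,0,0.3],
  [0,0,0.3],
  [0,0,0.25],
  [0,0,0.18],
  [0,0,0.1],
  [0,0,0.06],
  [0,0,0.03],
  [0,0,0],
], fingers=[0.4,0.4,0.4,0.4,0.4,0.4,0.4,0.4,0.4,0.4], twist=[0,0,0,0,0,0,0,0,0,0])

```text
time_s: 50.85
position: [0.4797, 0.2692, 0.0895]
tool_rot: [[-0.018, 1.0, 0.0], [1.0, 0.018, 0.0], [0.0, 0.0, -1.0]]
ft_force: [-0.2, -0.0, -1.2]
grip_width: 0.0435
gripper_force: 25.7
```

Emit:
step_arm([
  [0,0,0.02],
  [0,0,0.01],
  [0,0,0.01],
  [0,0,0.01],
  [0,0,0.005],
  [0,0,0],
], fingers=[0.4,0.4,0.4,0.4,0.4,0.4], twist=[0,0,0,0,0,0])

```text
time_s: 51.6
position: [0.4796, 0.2692, 0.0838]
tool_rot: [[-0.018, 1.0, -0.0], [1.0, 0.018, -0.0], [-0.0, -0.0, -1.0]]
ft_force: [-0.2, 0.5, 0.3]
grip_width: 0.0434
gripper_force: 25.7
```

Emit:
step_arm([
  [0,0,0.01],
  [0,0,0.01],
  [0,0,0.01],
  [0,0,0.005],
  [0,0,0],
], fingers=[0.4,0.4,0.4,0.4,0.4], twist=[0,0,0,0,0])

```text
time_s: 52.22
position: [0.4796, 0.2692, 0.0803]
tool_rot: [[-0.018, 1.0, -0.0], [1.0, 0.018, -0.0], [0.0, -0.0, -1.0]]
ft_force: [-0.7, 0.4, -0.5]
grip_width: 0.0437
gripper_force: 25.7
```

Emit:
step_arm([
  [0,0,0.01],
  [0,0,0.005],
  [0,0,0],
], fingers=[0.4,0.4,0.4], twist=[0,0,0])

```text
time_s: 52.6
position: [0.4797, 0.2693, 0.0797]
tool_rot: [[-0.019, 1.0, 0.001], [1.0, 0.019, 0.0], [0.0, 0.001, -1.0]]
ft_force: [-2.0, -0.5, 8.3]
grip_width: 0.0434
gripper_force: 26.5
```

Emit:
step_arm([
  [0,0,0],
  [0,0,0],
  [0,0,0],
  [0,0,0],
  [0,0,0],
  [0,0,0],
  [0,0,0],
  [0,0,-0.05],
  [0,0,-0.15],
  [0,0,-0.3],
], fingers=[0.15,0.0,-0.05,-0.1,-0.15,-0.2,-0.2,-0.2,-0.2,-0.2], twist=[0,0,0,0,0,0,0,0,0,0])

```text
time_s: 53.85
position: [0.4792, 0.2691, 0.1296]
tool_rot: [[-0.018, 1.0, -0.001], [1.0, 0.018, -0.0], [-0.0, -0.001, -1.0]]
ft_force: [-0.1, 0.1, -0.5]
grip_width: 0.0516
gripper_force: 0.0
```

Emit:
step_arm([
  [0,0,-0.4],
  [0,0,-0.5],
  [0,0,-0.5],
  [0,0,-0.2],
  [0,0,0],
  [0,0,0],
], fingers=[-0.2,-0.3,-0.5,-0.5,-0.5,-0.5], twist=[0,0,0,0,0,0])

```text
time_s: 54.6
position: [0.4791, 0.2691, 0.288]
tool_rot: [[-0.018, 1.0, -0.002], [1.0, 0.018, -0.0], [-0.0, -0.002, -1.0]]
ft_force: [-0.7, 0.5, -0.5]
grip_width: 0.0642
gripper_force: 0.0
```

```bash
python3 - <<'E'
from h import *
wfind("toothpick_cup","w17"); cam="top"
im,d=optics.get_image(cam); c=optics.get_calibration(cam); cv2.imwrite("pics/top9.png",im)
for n in ["herb_tub","pepper_grinder","mustard_jar","salt_shaker","toothpick_cup","red_jar","pink_grinder","cream_jar"]:
    for q in models.trace(cam,n)[:1]:
        P=cloud(c,d,q["mask"]); zt=np.percentile(P[:,2],95); T=P[P[:,2]>zt-.008]
        print(n,round(q["confidence"],2),round(zt,3),np.round(cv2.minEnclosingCircle(T[:,:2].astype(np.float32)*1000)[0],1))
E
```

```text
toothpick_cup 0.79 [317. 168.] 1501 ztop 0.1186 topmid [0.4803 0.2689] circ [480.4 269. ] 22.0 ext [0.461 0.25  0.063] [0.5   0.291 0.125]
herb_tub 0.81 0.153 [ 456.8 -151. ]
pepper_grinder 0.91 0.211 [ 442.6 -230.6]
mustard_jar 0.66 0.146 [480.8 185.3]
salt_shaker 0.69 0.148 [482.6 103.6]
toothpick_cup 0.3 0.154 [ 456.7 -149.5]
red_jar 0.84 0.169 [473.9 -69.4]
pink_grinder 0.81 0.201 [612.1  72.6]
cream_jar 0.77 0.153 [616.1 -79.5]
```

View pics/top9.png

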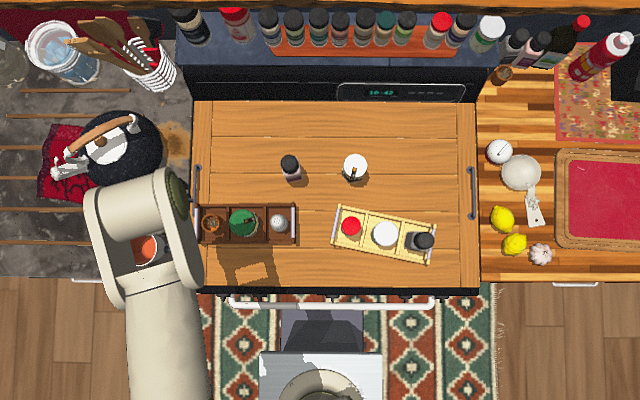

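The dark caddy holds the cup (211,223), mustard (243,223) and salt (279,223). The pale caddy holds the red jar (350,226), herb tub (384,234) and pepper (421,241). The pink grinder and cream jar haven't moved, and the gripper is clear.

```bash
python3 -c "
from h import *
print(close_job())"
```

```text
the job is handed in; nothing more can be done
None
```

Both caddies are made up and the job is handed in at about 55 s of the 125 s; the final camera check showed all five items upright in their compartments and the red, pink and cream ones unmoved, though the hand-in returned no verdict.

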